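# Start the laboratory stirrer in the proper order

### The arm

A 7-joint arm with a two-finger parallel gripper is mounted at the origin on the work surface. World frame = base frame: x ahead of the robot, y to its left, z up, the work surface at z = 0. Lengths are in m, angles in rad, forces in N, time in s.
With the tool pointing down it reaches from about 0.35 to 0.9 m from the base axis. Payload 19.9 kg.
Tool frame: the origin (TCP) lies at the very end of the fingers, on their centre line; the grasp point (between the pads) lies arm.tcp_to_grasp behind it (arm.tcp_to_grasp is the distance from the TCP to the grasp point, in m); z points along the fingers, y is the direction in which the jaws open and shut (so a half turn about z gives the same grasp; the last joint's range is limited). The gripper opens to 94 mm and grips with 3 to 60 N. Pads are 16 mm wide; open, the fingers measure 119 mm over their backs; the gripper's body (75 mm by 177 mm) begins 78 mm behind the grasp point.
Start: joints at [-1.187, 0.417, -0.01, 1.614, 0.005, 1.111, -0.053], TCP at [0.258, 0.569, 0.17] pointing down, gripper open.
Joint ranges: [-2.81, 2.81], [-0.39, 2.02], [-1.27, 1.25], [0.06, 2.57], [-1.19, 4.33], [0.19, 2], [-2.82, 2.82]. Speed limits (rad/s): [1.89, 1.89, 2.39, 2.39, 3.01, 3.01, 3.01].

### API

Orientations are given as a unit quaternion [x, y, z, w].
In Python, from plant import monitor, eyes, arm gives the robot as it stands.
- The arm moves only by the tool play_rows, never from a script. Its argument "moves" is a list of rows, each an object with "grip": the closure in counts, from 0 (fully open) to 255 (shut); "offset": the shift along the world's x, y, z in cm, a list of three; "rot": the turn, a rotation vector about the world's x, y, z in rad, a list of three. In form: [{"grip": grip, "offset": [tx, ty, tz], "rot": [rx, ry, rz]}, ...]. A call has 1 to 8 rows; each row is the pose to reach, as a shift and turn from the pose measured when the call began; what a row does not reach only later rows make up. A row lasts 1/8 s, in which the tool goes at most 62.5 mm and 10.7 degrees, less where a joint would pass 70% of its speed; a pose out of reach is approached as far as the arm can. A call with a gripper value outside its range is refused whole. The fingers move at their own pace and stop on an object; "grip_force" is the grip in N (left out, the last holds). Time passes only in rows, so rows that repeat a pose let the fingers close. It gives the time, the measured TCP pose, the force and the opening at its end, in the units of the state.
- monitor.observe(): the state, without advancing time (a new reading comes with each control period).
- eyes.snapshot(name): name is "side" or "top"; returns a dict with "color" (400x640x3 uint8, red, green, blue), "z_map" (400x640 float32, m along the optical axis (not along the pixel's ray), 0 where there is no reading), "vfov" (degrees; the focal length in pixels is half the picture's height over the tangent of half this angle, whatever the lens; pixels are square), "cx", "cy" (the principal point, pixels), "extrinsics" (4x4, takes a point from camera to world coordinates). Camera axes: x right, y up, looking along -z (the intrinsics and any distortion apply to the point x, -y, -z); pixel columns grow to the right and rows downward; lengths in m; the calibration is good to about 2 mm. A picture is of the moment at which its call begins.
- arm.close_job(): hands the job in, once; it reports no verdict.
The state is a dict: "time_s": time; "joints": joint angles; "joint_vel": joint speeds; "effort": joint torques, N m; "position": TCP position; "orientation": TCP orientation; "wrist_force": force on the tool from outside, world axes, zero at the start; "wrist_torque": the same for the moment, N m; "opening": opening from 0.0 (shut) to 1.0 (fully open).
Only numpy, scipy, OpenCV 4.12 (cv2) and the standard library are available. Lean on these libraries where they do the work, as an engineer would, in place of code of your own. Each camera call takes 0.05 s, during which the arm holds its last target.

### The job

Start the magnetic stirrer with the closed fingertips: first switch on the bench supply by pressing down the raised end of its rocker, then press the stirrer's round key until it stays fully down, then press the long bar key fully down and let it spring back up. Always keep to that order, do not press the square heating key, and leave the beaker, the jar and the horseshoe magnet standing where they are: nothing is to be picked up.

Things in the scene. Friction and masses are not known exactly. Their poses are not given: they have to be found in the camera images.
- supply: Bench supply unit, fixed white box 200 x 100 x 45 mm (x, y, z) on the bench, left or right of the stirrer, turned up to 0.4 rad. Origin at the centre of its underside; x runs from the rocker end (-x, nearest the robot) to the two round sockets (+x); z is up. Grey rocker 60 mm long (x), 40 mm wide (y); pivot along y at x = -50, z = 52 mm. Nothing beside the rocker is higher than 48 mm.
- rocker_press (a point): Point on top of the rocker's near (-x) half, on its middle line, 18 mm from the pivot: the place to press straight down. Moves with the rocker. The two halves form a shallow V: off, the far half lies level at 52 mm height and the near half rises at 0.28 rad to 60 mm at its end, this point at 57 mm; on, the near half lies level at 52 mm and the far half is raised.
- rocker (a joint): Rocker angle in rad: 0 = off, 0.28 = fully on (stop). Starts at 0 to 0.03. Friction of 0.08 N m (about 3 to 6 N at the raised half) holds it wherever it is left; it has no spring.
- stirrer: Magnetic stirrer, fixed white box 260 x 200 mm (x, y), left or right of the supply, turned up to 0.35 rad. Origin at the centre of its underside, z up. Front part (x -130 to -30 mm): level key deck 50 mm high, with three grey keys in a row at x = -85, y = -62, 0 and 62 mm, in any order. Behind (x -30 to 130): housing 78 mm high, steel plate 145 mm square, top at 85 mm.
- round_key_top (a point): Centre of the top of the round key (36 mm diameter); moves with the key. All three keys: cap top 16 mm above the deck (66 mm above the bench) when up, 6 mm travel straight down, inside a black frame 6 mm high that reaches 4 mm beyond the cap all round.
- round_key (a joint): Round key, m pressed: 0 up, 0.006 fully down (stop). It stays down where it is left: 3 N of friction, no spring. Starts up.
- bar_key_top (a point): Centre of the top of the long bar key, 54 mm along the stirrer's x by 20 mm along its y; moves with the key.
- bar_key (a joint): Bar key, m pressed: 0 up, 0.006 fully down (stop). Sprung: 1.5 N to start moving, 5 N fully down; comes back up when let go.
- square_key_top (a point): Centre of the top of the square heating key, 26 x 26 mm, not to be pressed; moves with the key.
- square_key (a joint): Square key, m pressed: 0 up, 0.006 fully down. Sprung like the bar key.
- beaker: Open glass beaker, loose, standing on the stirrer's plate; 72 mm across, 80 mm high (rim 165 mm above the bench). Origin at the centre of its underside. Not to be disturbed.
- jar: Closed amber glass jar with a brass-coloured lid, loose, on the bench near the robot between the two units; 64 mm across, 95 mm high. Origin at the centre of its underside. Not to be disturbed.
- magnet: Dark steel horseshoe magnet, loose, lying flat on the bench to the left; 95 mm long, 88 mm wide, 16 mm high. Origin at its underside, at the centre of the bend. Not to be disturbed.
There are look-alikes about, which are no part of the job. Of the things that look like the supply, the smallest one is meant.

How it is judged:
On the way, in this order (a step that is already met when the one before it is completed fails the run):
1. the supply's rocker is switched on (value of joint rocker above 0.22 rad), for 0.1 s.
2. the round key is pressed down (value of joint round_key above 0.0045 m), for 0.1 s.
3. the bar key is pressed down (value of joint bar_key above 0.0045 m), for 0.05 s.
At the end, for the whole second after the job is handed in: The rocker is on (over 0.22 rad of 0.28), the round key stays down (over 4.5 mm of 6), the bar key and the square key are up (within 1.5 mm), and the beaker (within 15 mm), the jar and the magnet (within 20 mm) stand at rest where they were (value of joint rocker above 0.22 rad and value of joint round_key above 0.0045 m and value of joint each of bar_key, square_key below 0.0015 m and not (distance of beaker from where it was at the start of the episode above 0.015 m or angle between beaker's own z axis and vertical above 0.3 rad) and not (distance of jar from where it was at the start of the episode above 0.02 m or angle between jar's own z axis and vertical above 0.3 rad) and not (distance of magnet from where it was at the start of the episode above 0.02 m or angle between magnet's own z axis and vertical above 0.3 rad) and linear speed of each of beaker, jar, magnet below 0.02 m/s); the robot touches nothing.
It fails at once if the round key is pressed (over 3 mm) while the supply is off (rocker under 0.2 rad) (value of joint round_key above 0.003 m and value of joint rocker below 0.2 rad).
It fails at once if the bar key is pressed (over 3 mm) while the supply is off or the round key is not down (value of joint bar_key above 0.003 m and (value of joint round_key below 0.004 m or value of joint rocker below 0.2 rad)).
It fails at once if the square heating key is pressed (over 3 mm) (value of joint square_key above 0.003 m).
It fails at once if the beaker is lifted, tipped or shifted (over 15 mm or 0.3 rad) (distance of beaker from where it was at the start of the episode above 0.015 m or angle between beaker's own z axis and vertical above 0.3 rad).
It fails at once if the jar or the magnet is lifted, tipped or shifted (over 20 mm or 0.3 rad) ((distance of jar from where it was at the start of the episode above 0.02 m or angle between jar's own z axis and vertical above 0.3 rad) or (distance of magnet from where it was at the start of the episode above 0.02 m or angle between magnet's own z axis and vertical above 0.3 rad)).
It also fails if it takes over 45 s, if anything falls off the work surface, if the arm or the gripper's body presses on something with over 40 N, if the wrist force passes 120 N, or if a joint passes its speed limit or range.

## Working session

There is one attempt and no reset: what is moved stays moved. The work goes in short steps, Python scripts to look and compute and a tool call to move; the robot and the scene stay as the last step left them, time stands still between calls to the robot, and variables do not carry over. Pictures are saved under pics/ and viewed, and the job is handed in when it is done.

Besides the shell and the picture viewer there is one more tool, called after "Emit:" as name(argument=value, ...), one argument or row to a line, values as JSON. play_rows: Moves the arm, as the interface text tells. Its arguments: {"type":"object","properties":{"moves":{"type":"array","items":{"type":"object","properties":{"grip":{"type":"number"},"offset":{"type":"array","items":{"type":"number"}},"rot":{"type":"array","items":{"type":"number"}}}}},"grip_force":{"type":"number"}},"required":["moves"]}

```bash
mkdir -p pics; ls
python3 - <<'E'
from plant import monitor, eyes, arm
import cv2,numpy as np,pickle
print(monitor.observe(), arm.tcp_to_grasp)
d={}
for n in("side","top"):
    s=eyes.snapshot(n); d[n]=s
    print(n,s["vfov"],s["cx"],s["cy"],np.round(s["extrinsics"],3).tolist(),[k for k in s])
    cv2.imwrite(f"pics/{n}0.png",s["color"][:,:,::-1])
pickle.dump(d,open("s0.pkl","wb"))
E
```

```text
pics
{'time_s': 0.0, 'joints': array([-1.1864916 ,  0.41795821, -0.01030834,  1.61414338,  0.00470811,
        1.11071663, -0.05298685]), 'joint_vel': array([-1.62269696e-03,  8.94199857e-04, -1.31528894e-03, -1.33052620e-03,
       -5.98829825e-04,  8.46134060e-04, -9.98057325e-05]), 'effort': array([-9.73611873e-05, -8.51233363e+01,  6.38861172e-01, -4.25991333e+01,
       -4.89072804e-02,  1.84845098e-02,  1.42823715e-04]), 'position': array([0.25800304, 0.56881205, 0.16974808]), 'orientation': array([ 2.11283038e-01,  9.77424737e-01, -5.95638322e-04, -7.98660356e-05]), 'wrist_force': array([ 0.15881697, -0.9591382 ,  0.22578012]), 'wrist_torque': array([-0.00261042, -0.0171447 ,  0.00471559]), 'opening': 0.996221895958909} 0.0188
side 44.715564277779706 318.3984110640212 199.00941951772734 [[-0.969, 0.16, -0.189, 0.258], [-0.248, -0.639, 0.728, 1.049], [-0.004, 0.752, 0.659, 0.97], [0.0, 0.0, 0.0, 1.0]] ['color', 'z_map', 'vfov', 'cx', 'cy', 'extrinsics']
top 43.71481267865749 317.6679575623655 196.55612499340782 [[-0.004, 0.99, -0.141, 0.284], [-1.0, -0.004, 0.001, 0.112], [0.001, 0.141, 0.99, 1.687], [0.0, 0.0, 0.0, 1.0]] ['color', 'z_map', 'vfov', 'cx', 'cy', 'extrinsics']
```

View pics/side0.png

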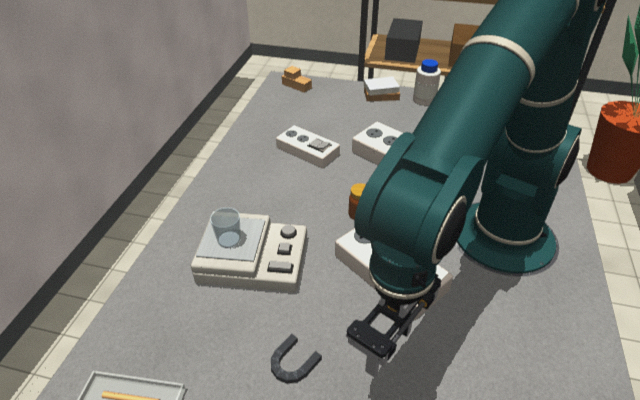

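View pics/top0.png

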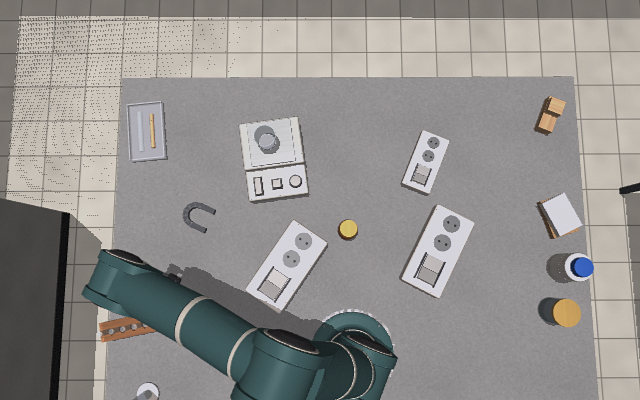

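The side view shows the arm over part of the scene. The top view shows everything: three supply look-alikes at about (285,265), (437,250) and (425,162), and the stirrer at (275,160) with its keys at (258,186), (277,184) and (295,181). The beaker is at (267,138), the jar at (348,229) and the magnet at (200,217). The small unit at (425,162) looks like the 200 mm one, so I'll check its size next.

```bash
cat > h.py <<'E'
import numpy as np,cv2
def rays(s,uv):
    f=s["color"].shape[0]/2/np.tan(np.radians(s["vfov"]/2)); uv=np.atleast_2d(uv).astype(float)
    d=np.c_[(uv[:,0]-s["cx"])/f,-(uv[:,1]-s["cy"])/f,-np.ones(len(uv))]
    E=np.asarray(s["extrinsics"]); return E[:3,3],d@E[:3,:3].T
def onplane(s,uv,z):
    o,d=rays(s,uv); return o+d*((z-o[2])/d[:,2])[:,None]
def depth(s,uv):
    o,d=rays(s,uv); uv=np.atleast_2d(uv).astype(int); return o+d*s["z_map"][uv[:,1],uv[:,0]][:,None]
def proj(s,P):
    f=s["color"].shape[0]/2/np.tan(np.radians(s["vfov"]/2)); E=np.asarray(s["extrinsics"])
    c=(np.atleast_2d(P)-E[:3,3])@E[:3,:3]; return np.c_[s["cx"]+f*c[:,0]/-c[:,2],s["cy"]-f*c[:,1]/-c[:,2]]
E
python3 - <<'E'
import pickle,cv2,numpy as np
from h import *
d=pickle.load(open("s0.pkl","rb"))
a=d["top"]["color"][:,:,::-1]; b=d["side"]["color"][:,:,::-1]
c1=cv2.resize(a[120:205,390:460],None,fx=5.4,fy=5.4,interpolation=2)
c2=cv2.resize(a[110:205,235:315],None,fx=4.8,fy=4.8,interpolation=2)
cv2.imwrite("pics/ct.png",np.hstack([c1[:456],c2[:456]]) if c1.shape[0]>=456 else c1)
s1=cv2.resize(b[120:170,270:345],None,fx=5,fy=5,interpolation=2)
s2=cv2.resize(b[205:295,185:310],None,fx=5,fy=5,interpolation=2)
s1=cv2.copyMakeBorder(s1,0,0,0,s2.shape[1]-s1.shape[1],0)
cv2.imwrite("pics/cs.png",cv2.resize(np.vstack([s1,s2]),None,fx=.85,fy=.85))
t=d["top"]
for n,box in dict(small=(395,460,120,205),big1=(395,480,196,305),big2=(240,335,212,318),stir=(230,315,108,208)).items():
    x0,x1,y0,y1=box
    g=cv2.cvtColor(t["color"][y0:y1,x0:x1],cv2.COLOR_RGB2GRAY)
    m=(g>150).astype(np.uint8)
    c=max(cv2.findContours(m,cv2.RETR_EXTERNAL,cv2.CHAIN_APPROX_NONE)[0],key=cv2.contourArea)[:,0]+[x0,y0]
    P=onplane(t,c,.045); r=cv2.minAreaRect((P[:,:2]*1000).astype(np.float32)); print(n,r)
for uv in [(423,175),(437,141),(258,186),(277,184),(295,181),(200,300),(500,120),(300,110),(540,180),(348,229)]:
    print(uv,depth(t,uv).round(4))
for uv in [(288,232),(285,250),(280,268),(350,300)]: print("side",uv,depth(d["side"],uv).round(4))
E
```

```text
small ((635.7027587890625, -254.95401000976562), (99.9611587524414, 197.74183654785156), 67.34346771240234)
big1 ((337.09783935546875, -287.133056640625), (143.3544921875, 278.3117980957031), 62.46918869018555)
big2 ((290.9825134277344, 220.55734252929688), (152.23634338378906, 283.25384521484375), 54.89067077636719)
stir ((698.6336669921875, 273.65655517578125), (164.4654541015625, 214.3496856689453), 7.82594633102417)
(423, 175) [[ 0.5883 -0.2434  0.0459]]
(437, 141) [[ 0.7042 -0.294   0.0485]]
(258, 186) [[0.5496 0.3057 0.0672]]
(277, 184) [[0.5557 0.243  0.0691]]
(295, 181) [[0.5675 0.1844 0.0577]]
(200, 300) [[0.2204 0.3449 0.6774]]
(500, 120) [[ 0.7896 -0.5271  0.0052]]
(300, 110) [[ 0.8315  0.1702 -0.0049]]
(540, 180) [[ 0.5772 -0.6528  0.0043]]
(348, 229) [[0.4044 0.0132 0.0996]]
side (288, 232) [[0.5622 0.1953 0.0645]]
side (285, 250) [[0.5513 0.2569 0.0629]]
side (280, 268) [[0.5454 0.3168 0.063 ]]
side (350, 300) [[ 0.3684  0.3196 -0.0028]]
```

View pics/ct.png

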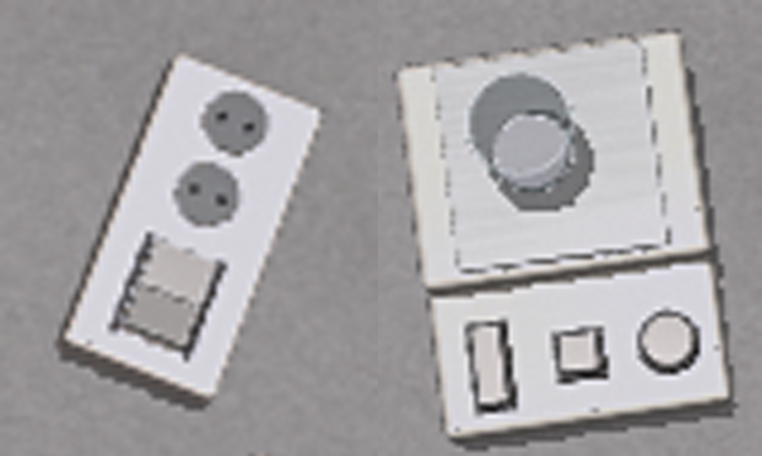

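View pics/cs.png

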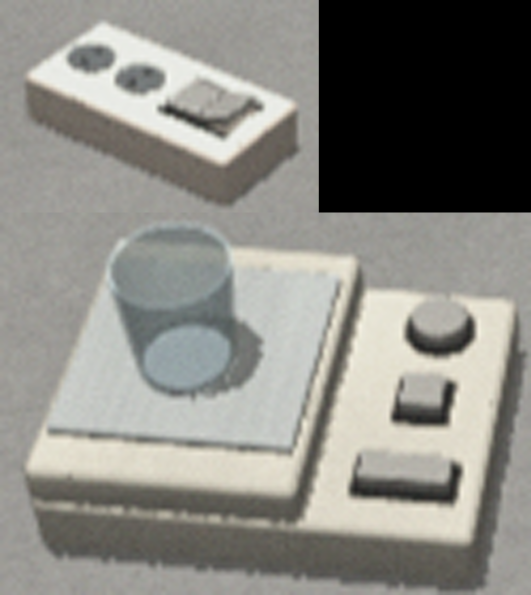

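The small unit measures 198 x 100 mm (the others are about 280 x 150), so it is the supply. Its sockets are at the far end, and in the crop the near rocker half is raised. The key crops show bar, square and round from left to right. Next I'll triangulate the press points.

Run:
```python
import pickle,cv2,numpy as np
from h import *
d=pickle.load(open("s0.pkl","rb"));t,s=d["top"],d["side"]
def tri(a,b):
    (o1,d1),(o2,d2)=rays(t,a),rays(s,b);d1=d1[0]/np.linalg.norm(d1);d2=d2[0]/np.linalg.norm(d2)
    A=np.c_[d1,-d2];k=np.linalg.lstsq(A,o2-o1,rcond=None)[0];p,q=o1+k[0]*d1,o2+k[1]*d2
    return (p+q)/2,np.linalg.norm(p-q)
K=dict(round=((295.4,180.8),(288.5,231.1)),square=((277.1,183.3),(285.7,246.4)),bar=((258.5,186.2),(281.5,264.8)))
for n,(a,b) in K.items():
    p,e=tri(a,b);print(n,"tri",p.round(4),"gap",e.round(4),"top@66",onplane(t,a,.066).round(4),"side@66",onplane(s,b,.066).round(4))
# supply outline in side view
g=cv2.cvtColor(s["color"][120:170,270:345],cv2.COLOR_RGB2GRAY);m=(g>195).astype(np.uint8)
c=max(cv2.findContours(m,0,1)[0],key=cv2.contourArea)[:,0]+[270,120]
P=onplane(s,c,.045);print("side supply",cv2.minAreaRect((P[:,:2]*1000).astype(np.float32)))
C=np.array([.6357,-.255]);y=-.395;u=np.array([np.cos(y),np.sin(y)])
for l in(-.068,-.05,-.08): 
    p=C+u*l;print(l,p.round(4),proj(t,[*p,.055]).round(1),proj(s,[*p,.055]).round(1))
print("beaker base side",onplane(s,(229,238),.085).round(3))
```

```text
round tri [0.5669 0.1828 0.0551] gap 0.0035 top@66 [[0.5667 0.1827 0.066 ]] side@66 [[0.5614 0.1932 0.066 ]]
square tri [0.5567 0.2429 0.0609] gap 0.0054 top@66 [[0.5586 0.243  0.066 ]] side@66 [[0.5523 0.2474 0.066 ]]
bar tri [0.5478 0.3044 0.0608] gap 0.0043 top@66 [[0.5491 0.3042 0.066 ]] side@66 [[0.544  0.3086 0.066 ]]
side supply ((632.9110107421875, -251.1861572265625), (97.94439697265625, 196.9674835205078), 67.55054473876953)
-0.068 [ 0.5729 -0.2288] [[419.4 179.1]] [[323.  144.3]]
-0.05 [ 0.5896 -0.2358] [[421.3 174.1]] [[318.6 142.4]]
-0.08 [ 0.5619 -0.2242] [[418.1 182.4]] [[325.9 145.6]]
beaker base side [[0.694 0.271 0.085]]
```

Emit:
play_rows(
  moves=[
    {"grip":255,"offset":[0,0,5],"rot":[0,0,0]},
    {"grip":255,"offset":[0,0,10],"rot":[0,0,0]},
    {"grip":255,"offset":[0,0,10],"rot":[0,0,0]},
    {"grip":255,"offset":[0,0,10],"rot":[0,0,0]},
  ],
  grip_force=20,
)

```text
time_s: 0.6
position: [0.2578, 0.5685, 0.269]
orientation: [0.211, 0.977, -0.001, -0.0]
wrist_force: [-0.5, 0.5, -0.1]
opening: 0.609
```

Emit:
play_rows(
  moves=[
    {"grip":255,"offset":[31.4,-79.6,0],"rot":[0,0,0]},
    {"grip":255,"offset":[31.4,-79.6,0],"rot":[0,0,0]},
    {"grip":255,"offset":[31.4,-79.6,0],"rot":[0,0,0]},
    {"grip":255,"offset":[31.4,-79.6,0],"rot":[0,0,0]},
    {"grip":255,"offset":[31.4,-79.6,0],"rot":[0,0,0]},
    {"grip":255,"offset":[31.4,-79.6,0],"rot":[0,0,0]},
    {"grip":255,"offset":[31.4,-79.6,0],"rot":[0,0,0]},
    {"grip":255,"offset":[31.4,-79.6,0],"rot":[0,0,0]},
  ],
)

```text
time_s: 1.6
position: [0.4411, 0.1015, 0.2683]
orientation: [0.211, 0.977, -0.001, -0.001]
wrist_force: [0.8, 0.3, -0.1]
opening: 0.005
```

Target is (0.572, -0.228); the remaining shift is (13.1, -33.0).

Emit:
play_rows(
  moves=[
    {"grip":255,"offset":[13.1,-33,0],"rot":[0,0,0]},
    {"grip":255,"offset":[13.1,-33,0],"rot":[0,0,0]},
    {"grip":255,"offset":[13.1,-33,0],"rot":[0,0,0]},
    {"grip":255,"offset":[13.1,-33,0],"rot":[0,0,0]},
    {"grip":255,"offset":[13.1,-33,0],"rot":[0,0,0]},
    {"grip":255,"offset":[13.1,-33,0],"rot":[0,0,0]},
    {"grip":255,"offset":[13.1,-33,-6],"rot":[0,0,0]},
    {"grip":255,"offset":[13.1,-33,-12],"rot":[0,0,0]},
  ],
)

```text
time_s: 2.6
position: [0.5713, -0.2289, 0.1454]
orientation: [0.212, 0.977, -0.002, -0.001]
wrist_force: [1.4, 0.1, -0.2]
opening: 0.009
```

Emit:
play_rows(
  moves=[
    {"grip":255,"offset":[0,0,-3],"rot":[0,0,0]},
    {"grip":255,"offset":[0,0,-6],"rot":[0,0,0]},
    {"grip":255,"offset":[0,0,-6],"rot":[0,0,0]},
  ],
)

```text
time_s: 2.98
position: [0.5692, -0.2284, 0.0826]
orientation: [0.212, 0.977, -0.002, -0.004]
wrist_force: [0.3, -0.1, 1.6]
opening: 0.008
```

Run:
```python
from plant import eyes,monitor
import cv2,numpy as np,pickle
d={n:eyes.snapshot(n) for n in("side","top")};pickle.dump(d,open("s1.pkl","wb"))
a=cv2.resize(d["side"]["color"][80:180,250:400,::-1],None,fx=4,fy=4)
b=cv2.resize(d["top"]["color"][120:220,380:480,::-1],None,fx=4,fy=4)
cv2.imwrite("pics/p1.png",cv2.resize(np.hstack([a,b]),None,fx=.8,fy=.8))
print(monitor.observe()["position"],monitor.observe()["wrist_force"])
```

```text
[ 0.57105243 -0.22915587  0.08561169] [ 0.89666349  0.68628077 -0.54726304]
```

View pics/p1.png

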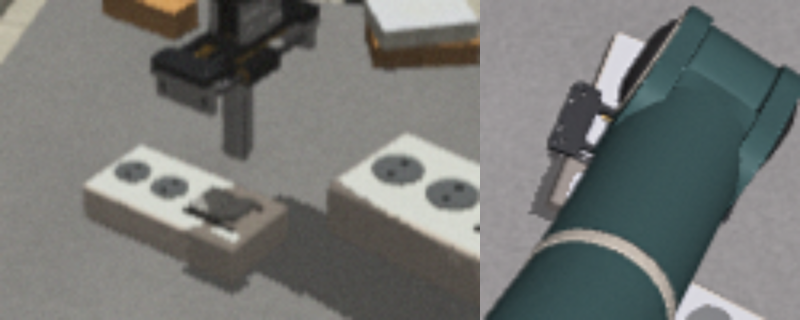

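The side view shows the closed fingertip at crop (237,155), hanging about 30 mm above the near half of the rocker. I'll press in small steps to about z = 0.05.

Emit:
play_rows(
  moves=[
    {"grip":255,"offset":[0,0,-1.5],"rot":[0,0,0]},
    {"grip":255,"offset":[0,0,-2.5],"rot":[0,0,0]},
    {"grip":255,"offset":[0,0,-3.1],"rot":[0,0,0]},
    {"grip":255,"offset":[0,0,-3.5],"rot":[0,0,0]},
    {"grip":255,"offset":[0,0,-3.5],"rot":[0,0,0]},
  ],
)

```text
time_s: 3.7
position: [0.571, -0.2292, 0.0505]
orientation: [0.212, 0.977, -0.002, -0.002]
wrist_force: [0.4, -0.3, 0.2]
opening: 0.006
```

Emit:
play_rows(
  moves=[
    {"grip":255,"offset":[0,0,-0.2],"rot":[0,0,0]},
    {"grip":255,"offset":[0,0,-0.3],"rot":[0,0,0]},
    {"grip":255,"offset":[0,0,-0.3],"rot":[0,0,0]},
  ],
)

```text
time_s: 4.08
position: [0.571, -0.2292, 0.0475]
orientation: [0.212, 0.977, -0.002, -0.002]
wrist_force: [-0.3, -0.6, 0.2]
opening: 0.005
```

Run:
```python
from plant import eyes,monitor
from h import *
import cv2,numpy as np,pickle
d={n:eyes.snapshot(n) for n in("side","top")};pickle.dump(d,open("s2.pkl","wb"))
a=cv2.resize(d["side"]["color"][100:180,260:360,::-1],None,fx=7,fy=7,interpolation=2)
cv2.imwrite("pics/p2.png",a)
o=monitor.observe();print(o["position"],o["wrist_force"],proj(d["side"],o["position"]))
```

```text
[ 0.57102994 -0.2292012   0.04756514] [ 0.01365371 -0.06453725  0.85484923] [[323.54106143 146.17974435]]
```

View pics/p2.png

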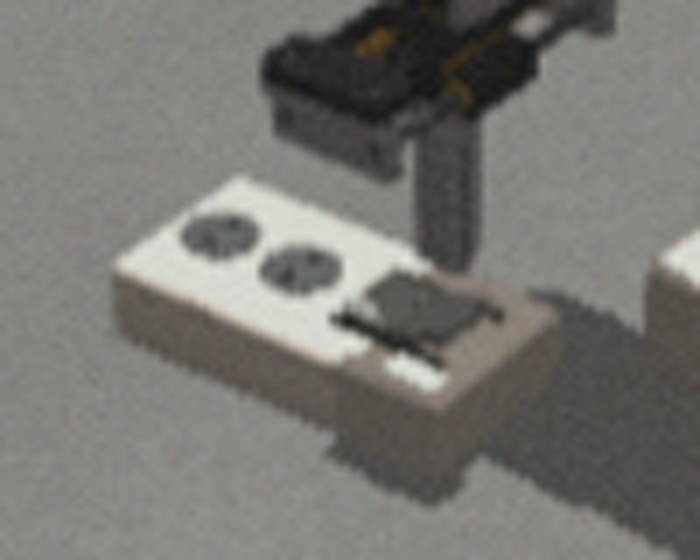

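The fingertip appears at side pixel (324,138), 8 px above where the reported TCP projects, and there is no contact force. I'll check this with the depth map.

Run:
```python
from h import *
import pickle
d=pickle.load(open("s2.pkl","rb"));s,t=d["side"],d["top"]
for uv in [(324,122),(324,128),(324,132),(324,135),(324,137),(318,142),(325,143),(318,148),(300,138),(285,133),(330,170)]: print(uv,s["z_map"][uv[1],uv[0]],depth(s,uv).round(4))
print("tri with plane z=.0475",onplane(s,(324,138.5),.0475))
d0=pickle.load(open("s0.pkl","rb"))["side"]
for uv in [(318,142),(325,143),(318,148),(300,138),(330,152),(310,142)]: print("before",uv,depth(d0,uv).round(4))
```

```text
(324, 122) 1.5183339 [[ 0.5663 -0.2149  0.1498]]
(324, 128) 1.5346217 [[ 0.5666 -0.2163  0.1267]]
(324, 132) 1.5366094 [[ 0.565  -0.2099  0.1161]]
(324, 135) 1.5477113 [[ 0.5656 -0.2129  0.1028]]
(324, 137) 1.5519115 [[ 0.5655 -0.2122  0.0956]]
(318, 142) 1.6090399 [[ 0.5934 -0.2431  0.0511]]
(325, 143) 1.5957241 [[ 0.5678 -0.236   0.0561]]
(318, 148) 1.5927467 [[ 0.5868 -0.2175  0.0456]]
(300, 138) 1.6411917 [[ 0.6611 -0.2625  0.0432]]
(285, 133) 1.6667264 [[ 0.7199 -0.2811  0.0419]]
(330, 170) 1.5822629 [[ 0.5354 -0.173  -0.0023]]
tri with plane z=.0475 [[ 0.58026077 -0.27297212  0.0475    ]]
before (318, 142) [[ 0.5949 -0.2489  0.047 ]]
before (325, 143) [[ 0.5684 -0.2386  0.0543]]
before (318, 148) [[ 0.5862 -0.2149  0.0475]]
before (300, 138) [[ 0.6615 -0.2638  0.0423]]
before (330, 152) [[ 0.5453 -0.213   0.0399]]
before (310, 142) [[ 0.6228 -0.2499  0.0417]]
```

Depth puts the visible tip's lower end at z ≈ 0.09, while the reported TCP is at 0.0475. The finger end is therefore about 4 cm above the reported TCP; sideways it agrees. The rocker is untouched, so I'll keep descending in small, force-checked steps.

Emit:
play_rows(
  moves=[
    {"grip":255,"offset":[0,0,-1],"rot":[0,0,0]},
    {"grip":255,"offset":[0,0,-1.8],"rot":[0,0,0]},
    {"grip":255,"offset":[0,0,-1.8],"rot":[0,0,0]},
  ],
)

```text
time_s: 4.55
position: [0.5705, -0.2291, 0.0286]
orientation: [0.212, 0.977, -0.002, -0.003]
wrist_force: [1.0, 0.4, -0.6]
opening: 0.005
```

```bash
cat > look.py <<'E'
import sys
from plant import eyes,monitor
from h import *
import cv2,pickle
n,x0,x1,y0,y1=sys.argv[1],*map(int,sys.argv[2:6])
s=eyes.snapshot("side");pickle.dump(s,open(n+".pkl","wb"))
cv2.imwrite(f"pics/{n}.png",cv2.resize(s["color"][y0:y1,x0:x1,::-1],None,fx=6,fy=6,interpolation=2))
o=monitor.observe();print(o["time_s"],o["position"],o["wrist_force"],o["opening"])
E
python3 look.py p3 260 360 100 180
```

```text
4.6 [ 0.57071511 -0.22918355  0.02905921] [-0.2803217  -0.50587921 -0.18539265] 0.0008770509356722897
```

View pics/p3.png

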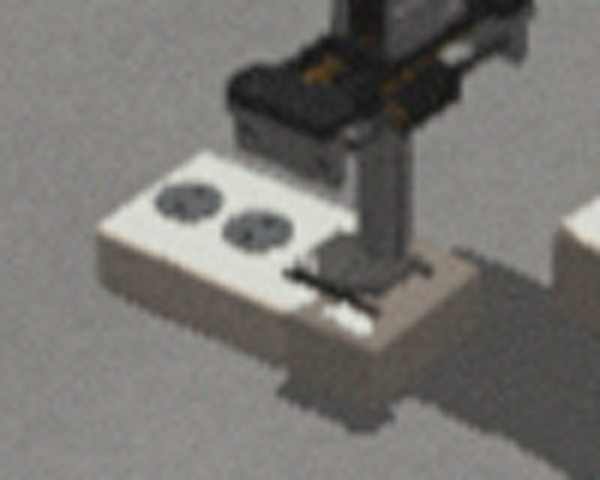

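Run:
```python
from h import *
import pickle
a=pickle.load(open("s2.pkl","rb"))["side"];b=pickle.load(open("p3.pkl","rb"));z=pickle.load(open("s1.pkl","rb"))["side"]
for v in range(116,156,2): print(v,*[depth(s,(324,v)).round(3)[0].tolist() for s in(z,a,b)])
```

```text
116 [0.566, -0.215, 0.172] [0.559, -0.184, 0.191] [0.562, -0.196, 0.183]
118 [0.566, -0.214, 0.165] [0.567, -0.216, 0.163] [0.562, -0.197, 0.176]
120 [0.565, -0.211, 0.16] [0.567, -0.218, 0.155] [0.559, -0.187, 0.175]
122 [0.564, -0.205, 0.156] [0.566, -0.215, 0.15] [0.567, -0.218, 0.148]
124 [0.566, -0.214, 0.143] [0.567, -0.217, 0.141] [0.567, -0.217, 0.141]
126 [0.565, -0.211, 0.138] [0.566, -0.213, 0.137] [0.567, -0.216, 0.134]
128 [0.566, -0.216, 0.127] [0.567, -0.216, 0.127] [0.566, -0.214, 0.128]
130 [0.612, -0.403, -0.006] [0.566, -0.214, 0.121] [0.566, -0.215, 0.12]
132 [0.607, -0.383, -0.002] [0.565, -0.21, 0.116] [0.566, -0.215, 0.113]
134 [0.605, -0.375, -0.004] [0.566, -0.215, 0.105] [0.565, -0.211, 0.108]
136 [0.602, -0.362, -0.004] [0.566, -0.216, 0.097] [0.566, -0.214, 0.098]
138 [0.583, -0.284, 0.042] [0.565, -0.21, 0.093] [0.566, -0.214, 0.091]
140 [0.58, -0.272, 0.042] [0.579, -0.27, 0.044] [0.567, -0.217, 0.081]
142 [0.574, -0.248, 0.051] [0.574, -0.249, 0.05] [0.567, -0.219, 0.071]
144 [0.57, -0.23, 0.056] [0.57, -0.232, 0.055] [0.571, -0.234, 0.053]
146 [0.566, -0.217, 0.057] [0.566, -0.216, 0.058] [0.566, -0.216, 0.058]
148 [0.566, -0.214, 0.052] [0.565, -0.21, 0.054] [0.565, -0.21, 0.054]
150 [0.566, -0.217, 0.042] [0.566, -0.215, 0.043] [0.567, -0.221, 0.039]
152 [0.562, -0.199, 0.046] [0.563, -0.203, 0.044] [0.563, -0.203, 0.044]
154 [0.561, -0.195, 0.042] [0.561, -0.193, 0.043] [0.561, -0.194, 0.042]
```

The offset is steady at about 42 mm over three poses, so contact is expected at TCP z ≈ 0.015 and full press at ≈ 0.010.

Emit:
play_rows(
  moves=[
    {"grip":255,"offset":[0,0,-1.0],"rot":[0,0,0]},
    {"grip":255,"offset":[0,0,-1.4],"rot":[0,0,0]},
    {"grip":255,"offset":[0,0,-1.6],"rot":[0,0,0]},
    {"grip":255,"offset":[0,0,-1.6],"rot":[0,0,0]},
  ],
)

```text
time_s: 5.1
position: [0.5714, -0.2295, 0.0164]
orientation: [0.212, 0.977, -0.001, -0.001]
wrist_force: [-21.3, 11.8, 64.7]
opening: 0.005
```

```bash
python3 look.py p4 260 360 100 180
python3 - <<'E'
from h import *
import pickle
b=pickle.load(open("p4.pkl","rb"))
for v in range(130,156,2): print(v,*[depth(b,(u,v)).round(3)[0].tolist() for u in(318,324)])
E
```

```text
5.15 [ 0.57140204 -0.22949863  0.0163716 ] [-20.48330399  12.33221562  65.60063557] 0.0042560417484547265
130 [0.632, -0.394, -0.004] [0.567, -0.219, 0.118]
132 [0.628, -0.379, -0.002] [0.567, -0.22, 0.109]
134 [0.626, -0.369, -0.004] [0.566, -0.214, 0.106]
136 [0.606, -0.291, 0.042] [0.568, -0.224, 0.092]
138 [0.597, -0.258, 0.057] [0.566, -0.214, 0.09]
140 [0.596, -0.252, 0.053] [0.567, -0.217, 0.08]
142 [0.592, -0.239, 0.054] [0.567, -0.217, 0.073]
144 [0.592, -0.238, 0.047] [0.566, -0.214, 0.067]
146 [0.589, -0.224, 0.049] [0.567, -0.22, 0.055]
148 [0.585, -0.212, 0.05] [0.566, -0.216, 0.05]
150 [0.584, -0.207, 0.045] [0.565, -0.21, 0.046]
152 [0.582, -0.198, 0.044] [0.564, -0.207, 0.041]
154 [0.581, -0.195, 0.039] [0.563, -0.202, 0.037]
```

View pics/p4.png

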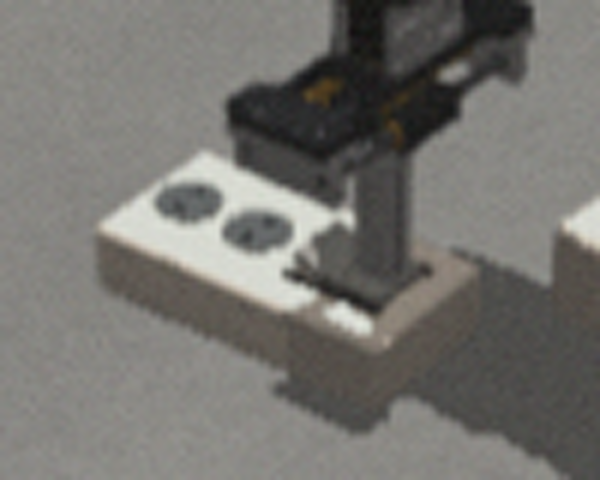

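The far half of the rocker is now raised (crop (310,250)) and the tip rests on a hard stop, so the rocker is on. At the stop the tip is at 52 mm and the TCP reads 16.4 mm, which makes the tip offset about 36 mm. I'll lift off and check.

Emit:
play_rows(
  moves=[
    {"grip":255,"offset":[0,0,3],"rot":[0,0,0]},
    {"grip":255,"offset":[0,0,8],"rot":[0,0,0]},
    {"grip":255,"offset":[0,0,14],"rot":[0,0,0]},
    {"grip":255,"offset":[0,0,20],"rot":[0,0,0]},
    {"grip":255,"offset":[0,0,22],"rot":[0,0,0]},
  ],
)

```text
time_s: 5.78
position: [0.5724, -0.2301, 0.2397]
orientation: [0.212, 0.977, -0.001, 0.001]
wrist_force: [0.3, 0.6, -1.0]
opening: 0.004
```

```bash
python3 look.py p5 260 360 100 180
python3 - <<'E'
from h import *
import pickle
b=pickle.load(open("p5.pkl","rb"));a=pickle.load(open("s0.pkl","rb"))["side"]
C=np.array([.6343,-.2531]);y=-.395;u=np.array([np.cos(y),np.sin(y)])
for l in(-.074,-.068,-.06,-.05,-.04,-.032,-.025):
    p=np.r_[C+u*l,.055];q=proj(b,p)[0];q=np.round(q).astype(int);print(l,q,depth(a,q).round(4),depth(b,q).round(4))
E
```

```text
5.825 [ 0.57278619 -0.23009759  0.24063043] [-0.15228629  0.07127242  1.90006793] 0.006930303664456341
-0.074 [325 145] [[ 0.5641 -0.2207  0.0592]] [[ 0.5671 -0.2332  0.0502]]
-0.068 [323 145] [[ 0.5713 -0.2227  0.0566]] [[ 0.5741 -0.2341  0.0484]]
-0.06 [321 144] [[ 0.5819 -0.2382  0.0483]] [[ 0.5828 -0.2417  0.0459]]
-0.05 [319 143] [[ 0.5903 -0.2443  0.0469]] [[ 0.5895 -0.2411  0.0491]]
-0.04 [316 142] [[ 0.6007 -0.2451  0.0486]] [[ 0.6004 -0.2439  0.0494]]
-0.032 [314 141] [[ 0.6094 -0.2519  0.0466]] [[ 0.6065 -0.2412  0.0542]]
-0.025 [313 140] [[ 0.6171 -0.2675  0.039 ]] [[ 0.6116 -0.2475  0.0531]]
```

View pics/p5.png

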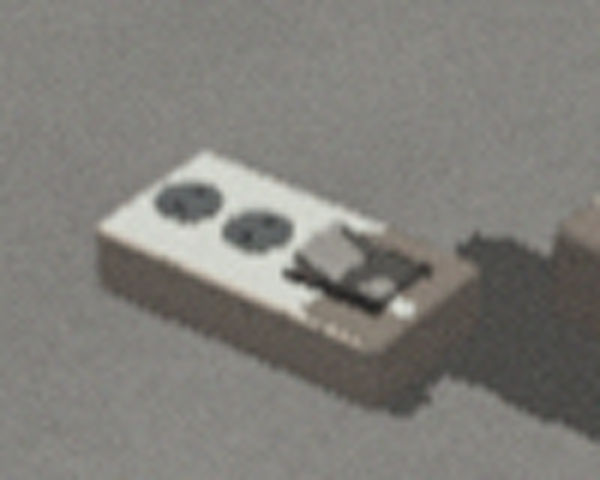

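The supply is on: the near half dropped about 9 mm and the far half is raised. Next I'll move above the round key at (0.564, 0.188), turning 0.56 rad so the jaws line up with the stirrer's y.

Emit:
play_rows(
  moves=[
    {"grip":255,"offset":[-0.9,6,0],"rot":[0,0,0.1]},
    {"grip":255,"offset":[-0.9,12,0],"rot":[0,0,0.2]},
    {"grip":255,"offset":[-0.9,18,0],"rot":[0,0,0.3]},
    {"grip":255,"offset":[-0.9,24,0],"rot":[0,0,0.4]},
    {"grip":255,"offset":[-0.9,30,0],"rot":[0,0,0.5]},
    {"grip":255,"offset":[-0.9,36,0],"rot":[0,0,0.56]},
    {"grip":255,"offset":[-0.9,41.8,0],"rot":[0,0,0.56]},
    {"grip":255,"offset":[-0.9,41.8,0],"rot":[0,0,0.56]},
  ],
)

```text
time_s: 6.82
position: [0.5625, 0.193, 0.2388]
orientation: [-0.07, 0.998, -0.0, 0.0]
wrist_force: [-0.2, -0.4, 0.1]
opening: 0.004
```

Emit:
play_rows(
  moves=[
    {"grip":255,"offset":[0.2,-0.5,-6],"rot":[0,0,0]},
    {"grip":255,"offset":[0.2,-0.5,-12],"rot":[0,0,0]},
    {"grip":255,"offset":[0.2,-0.5,-17],"rot":[0,0,0]},
    {"grip":255,"offset":[0.2,-0.5,-18],"rot":[0,0,0]},
    {"grip":255,"offset":[0.2,-0.5,-18],"rot":[0,0,0]},
  ],
)

```text
time_s: 7.45
position: [0.5649, 0.1875, 0.0594]
orientation: [-0.069, 0.998, -0.001, 0.001]
wrist_force: [-0.4, -0.7, 1.7]
opening: 0.006
```

```bash
python3 look.py p6 200 325 190 285
python3 - <<'E'
from h import *
import pickle
b=pickle.load(open("p6.pkl","rb"));
for v in range(206,236,2): print(v,*[depth(b,(u,v)).round(3)[0].tolist() for u in(284,287,290)])
E
```

```text
7.5 [0.56547725 0.18787585 0.06039779] [-0.28434715 -0.16621014 -0.38868324] 0.0048370287237608
206 [0.538, 0.278, 0.234] [0.533, 0.272, 0.23] [0.526, 0.272, 0.231]
208 [0.54, 0.273, 0.223] [0.533, 0.273, 0.224] [0.527, 0.271, 0.225]
210 [0.541, 0.273, 0.217] [0.535, 0.27, 0.216] [0.527, 0.271, 0.218]
212 [0.543, 0.267, 0.205] [0.536, 0.268, 0.207] [0.53, 0.264, 0.205]
214 [0.544, 0.267, 0.198] [0.537, 0.265, 0.198] [0.529, 0.266, 0.2]
216 [0.544, 0.267, 0.191] [0.537, 0.265, 0.192] [0.53, 0.266, 0.194]
218 [0.568, 0.202, 0.12] [0.562, 0.198, 0.117] [0.553, 0.199, 0.121]
220 [0.568, 0.202, 0.113] [0.56, 0.202, 0.115] [0.553, 0.199, 0.113]
222 [0.568, 0.205, 0.108] [0.561, 0.202, 0.107] [0.553, 0.201, 0.109]
224 [0.589, 0.149, 0.044] [0.596, 0.103, -0.001] [0.589, 0.097, -0.005]
226 [0.578, 0.18, 0.068] [0.572, 0.174, 0.064] [0.562, 0.176, 0.069]
228 [0.577, 0.183, 0.063] [0.569, 0.181, 0.063] [0.561, 0.181, 0.066]
230 [0.576, 0.187, 0.06] [0.567, 0.189, 0.065] [0.56, 0.184, 0.062]
232 [0.573, 0.195, 0.062] [0.566, 0.192, 0.061] [0.557, 0.193, 0.064]
234 [0.572, 0.201, 0.06] [0.563, 0.2, 0.062] [0.556, 0.197, 0.06]
```

View pics/p6.png

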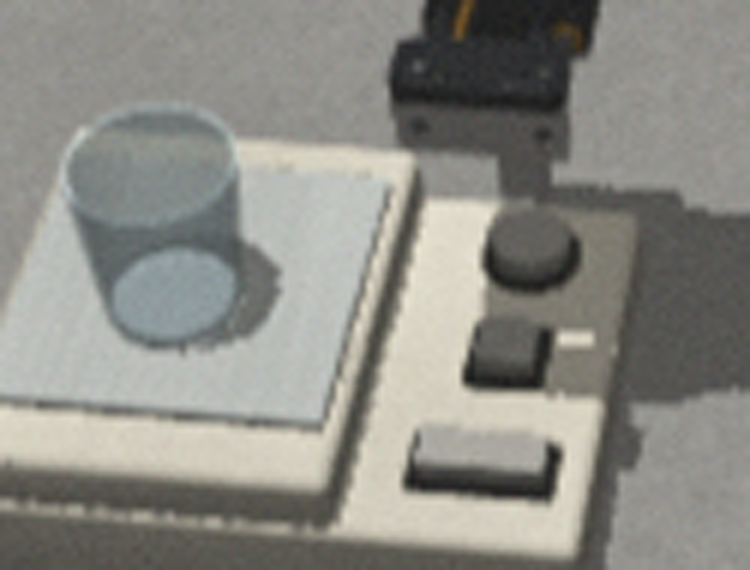

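The finger hangs over the round key at crop (530,250); its end at z ≈ 0.104 with TCP at 0.060 gives the same offset. Pressing in steps: contact is expected at TCP ≈ 0.027 and the stop at ≈ 0.021.

Emit:
play_rows(
  moves=[
    {"grip":255,"offset":[0,0,-2],"rot":[0,0,0]},
    {"grip":255,"offset":[0,0,-3],"rot":[0,0,0]},
    {"grip":255,"offset":[0,0,-3.6],"rot":[0,0,0]},
    {"grip":255,"offset":[0,0,-3.8],"rot":[0,0,0]},
    {"grip":255,"offset":[0,0,-3.8],"rot":[0,0,0]},
  ],
)

```text
time_s: 8.12
position: [0.5658, 0.1881, 0.0243]
orientation: [-0.069, 0.998, 0.0, 0.002]
wrist_force: [-12.9, -3.3, 36.5]
opening: 0.001
```

36 N against a 3 N friction key means it is at its stop, and the offset is 36 mm as before. I'll lift and check the height.

Emit:
play_rows(
  moves=[
    {"grip":255,"offset":[0,0,2],"rot":[0,0,0]},
    {"grip":255,"offset":[0,0,6],"rot":[0,0,0]},
    {"grip":255,"offset":[0,0,10],"rot":[0,0,0]},
    {"grip":255,"offset":[-1,4,10],"rot":[0,0,0]},
    {"grip":255,"offset":[-1.8,10,10],"rot":[0,0,0]},
    {"grip":255,"offset":[-1.8,11.9,10],"rot":[0,0,0]},
    {"grip":255,"offset":[-1.8,11.9,8],"rot":[0,0,0]},
    {"grip":255,"offset":[-1.8,11.9,8],"rot":[0,0,0]},
  ],
)

```text
time_s: 9.12
position: [0.5473, 0.3047, 0.1022]
orientation: [-0.068, 0.998, -0.001, 0.0]
wrist_force: [-0.6, -0.6, -0.2]
opening: 0.007
```

```bash
python3 look.py p7 200 325 190 285
python3 - <<'E'
from h import *
import pickle
b=pickle.load(open("p7.pkl","rb"));a=pickle.load(open("s0.pkl","rb"))["side"]
for n,(u,v) in dict(round=(288,231),square=(286,246)).items():
    print(n,[np.median([depth(s,(u+i,v+j))[0][2] for i in(-3,-2,-1,0,1,2,3) for j in(-2,-1,0,1,2)]).round(4) for s in(a,b)])
for v in range(235,275,2): print(v,*[depth(b,(u,v)).round(3)[0].tolist() for u in(276,280,284)])
E
```

```text
9.175 [0.54783597 0.30491071 0.10329892] [ 1.19656014 -0.14019818  0.82461771] 0.0014908374722217288
round [np.float64(0.0645), np.float64(0.0584)]
square [np.float64(0.0645), np.float64(0.0642)]
235 [0.521, 0.385, 0.251] [0.514, 0.381, 0.249] [0.502, 0.39, 0.26]
237 [0.522, 0.383, 0.242] [0.514, 0.381, 0.242] [0.505, 0.382, 0.246]
239 [0.523, 0.383, 0.236] [0.513, 0.384, 0.24] [0.505, 0.382, 0.24]
241 [0.549, 0.318, 0.158] [0.539, 0.318, 0.16] [0.568, 0.215, 0.049]
243 [0.55, 0.317, 0.15] [0.54, 0.318, 0.153] [0.56, 0.236, 0.065]
245 [0.55, 0.318, 0.144] [0.54, 0.318, 0.146] [0.557, 0.245, 0.068]
247 [0.582, 0.24, 0.048] [0.566, 0.252, 0.065] [0.556, 0.249, 0.064]
249 [0.58, 0.246, 0.047] [0.564, 0.258, 0.064] [0.554, 0.256, 0.065]
251 [0.577, 0.255, 0.051] [0.564, 0.258, 0.057] [0.554, 0.258, 0.059]
253 [0.575, 0.261, 0.05] [0.564, 0.262, 0.054] [0.554, 0.259, 0.054]
255 [0.573, 0.266, 0.048] [0.564, 0.262, 0.046] [0.553, 0.263, 0.051]
257 [0.571, 0.272, 0.048] [0.561, 0.27, 0.048] [0.551, 0.269, 0.049]
259 [0.569, 0.278, 0.047] [0.56, 0.275, 0.047] [0.549, 0.275, 0.049]
261 [0.567, 0.285, 0.048] [0.557, 0.283, 0.048] [0.548, 0.28, 0.047]
263 [0.558, 0.307, 0.067] [0.55, 0.303, 0.065] [0.54, 0.301, 0.066]
265 [0.557, 0.311, 0.065] [0.548, 0.309, 0.065] [0.539, 0.305, 0.062]
267 [0.556, 0.317, 0.064] [0.546, 0.314, 0.063] [0.535, 0.315, 0.068]
269 [0.556, 0.317, 0.056] [0.545, 0.318, 0.06] [0.538, 0.311, 0.054]
271 [0.555, 0.321, 0.054] [0.546, 0.318, 0.053] [0.536, 0.316, 0.054]
273 [0.555, 0.321, 0.047] [0.544, 0.322, 0.051] [0.534, 0.321, 0.053]
```

View pics/p7.png

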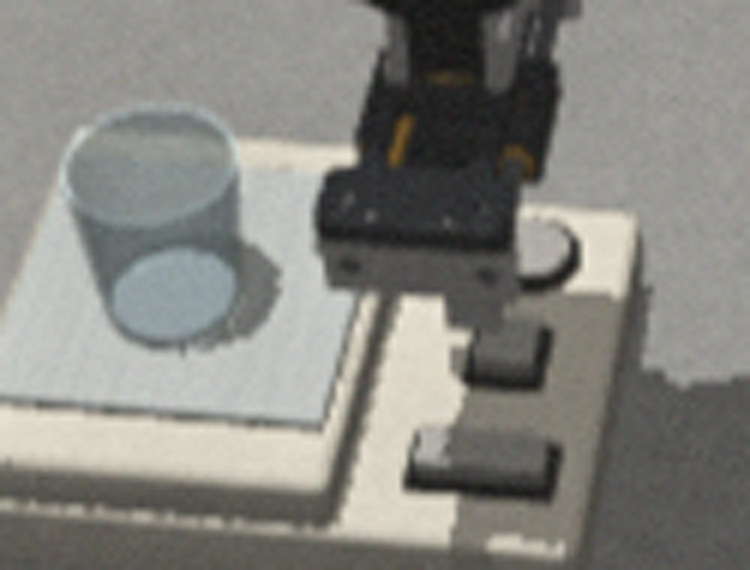

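The round key is 6 mm lower (64.5 to 58.4 mm) and the square key is unchanged. The finger is over the bar key at crop (485,460), so I'll press it and lift again.

Emit:
play_rows(
  moves=[
    {"grip":255,"offset":[0,0,-4],"rot":[0,0,0]},
    {"grip":255,"offset":[0,0,-6.5],"rot":[0,0,0]},
    {"grip":255,"offset":[0,0,-7.5],"rot":[0,0,0]},
    {"grip":255,"offset":[0,0,-8.1],"rot":[0,0,0]},
    {"grip":255,"offset":[0,0,-8.1],"rot":[0,0,0]},
  ],
)

```text
time_s: 9.8
position: [0.5483, 0.3037, 0.0247]
orientation: [-0.068, 0.998, -0.001, 0.001]
wrist_force: [-12.5, -9.7, 28.0]
opening: 0.006
```

```bash
python3 look.py p8 200 325 190 285
```

```text
9.85 [0.54826616 0.30365823 0.02476056] [-13.4045538  -10.29412752  28.40460226] 0.007980628730651907
```

View pics/p8.png

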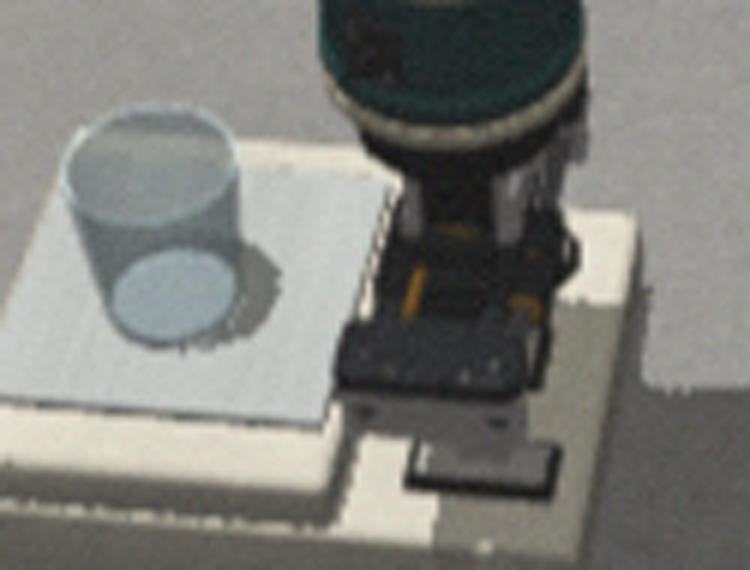

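Emit:
play_rows(
  moves=[
    {"grip":255,"offset":[0,0,2],"rot":[0,0,0]},
    {"grip":255,"offset":[0,0,6],"rot":[0,0,0]},
    {"grip":255,"offset":[0,0,12],"rot":[0,0,0]},
    {"grip":255,"offset":[0,0,18],"rot":[0,0,0]},
    {"grip":255,"offset":[0,0,24],"rot":[0,0,0]},
    {"grip":255,"offset":[0,0,24],"rot":[0,0,0]},
    {"grip":255,"offset":[0,0,24],"rot":[0,0,0]},
  ],
)

```text
time_s: 10.72
position: [0.5483, 0.3033, 0.2651]
orientation: [-0.067, 0.998, -0.0, 0.001]
wrist_force: [-0.3, 0.5, -1.3]
opening: 0.003
```

```bash
python3 look.py p9 200 325 190 285
python3 - <<'E'
from h import *
import pickle
b=pickle.load(open("p9.pkl","rb"));a=pickle.load(open("s0.pkl","rb"))["side"];c=pickle.load(open("p8.pkl","rb"))
for n,(u,v) in dict(round=(288,231),square=(286,246),bar=(276,265),rocker_near=(324,145),rocker_far=(313,140)).items():
    print(n,[np.median([depth(s,(u+i,v+j))[0][2] for i in(-2,-1,0,1,2) for j in(-1,0,1)]).round(4) for s in(a,c,b)])
cv2.imwrite("pics/p9f.png",b["color"][:,:,::-1])
E
```

```text
10.775 [0.54797221 0.30327648 0.26421916] [ 0.08910677 -0.20503583  0.30427158] 0.001480195969527381
round [np.float64(0.0645), np.float64(0.18), np.float64(0.058)]
square [np.float64(0.0646), np.float64(0.1967), np.float64(0.0651)]
bar [np.float64(0.0649), np.float64(0.0684), np.float64(0.0642)]
rocker_near [np.float64(0.0539), np.float64(0.4362), np.float64(0.0499)]
rocker_far [np.float64(0.0447), np.float64(0.4575), np.float64(0.0556)]
```

View pics/p9f.png

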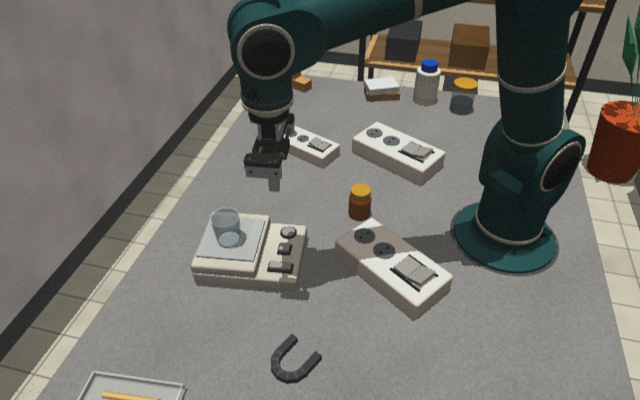

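The arm is clear, the bar key is up again (64.2 mm), and the square key is up. The round key is down (58 mm) and the rocker is on. Beaker (225,228), jar (360,202) and magnet (295,358) stand as before.

```bash
python3 -c "
from plant import arm; print(arm.close_job())"
```

```text
the job is handed in; nothing more can be done
None
```

I handed the job in at about 10.8 s. In order, I switched on the supply, pressed the round key down, then pressed the long bar key and let it spring back. No verdict was reported.

- **Supply:** I chose the smallest of the three look-alikes, which measured 198 x 100 mm. Depth readings taken just after the press showed the rocker's near half about 9 mm lower and its far half raised.
- **Round key:** it met its stop at 36 N, and its top reads 58 mm against 64.5 mm before.
- **Bar key:** it met its stop at 28 N and looked level with its frame while pressed. It is back at 64.2 mm (64.9 mm before).
- **Square key:** unchanged at 65 mm.
- **Loose things:** the beaker and magnet look the same as in the first side image, judged by eye and not measured. The jar was partly hidden by the arm at the start, but the arm never worked near it. The arm ended clear of everything.

**Disagreement:** the closed fingertips ended about 36–42 mm above the reported TCP. My first descent to the rocker therefore stopped short. I checked with the depth map and worked from touch and force after that. The rocker press peaked at about 70 N total wrist force, under the 120 N limit. Key-top heights from depth read about 1.5 mm below the given 66 mm.

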